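# Quick-spin the sample tubes in the bench microcentrifuge

### The job

The tubes are loaded, so give them a quick spin, using light pushes of the closed or open fingers only and lifting nothing: push the centrifuge's raised lid down until it is fully shut, only then switch on the power by pressing the raised left end of the red rocker all the way down, and only then press the round orange short-spin key. The rotor spins only while that key is down, so finish with your finger still holding it pressed. Leave the centrifuge itself, the bottle, the dish and the marker where they stand.

Things in the scene. Friction and masses are not known exactly. Their poses are not given: they have to be found in the camera images.
- centrifuge: white bench microcentrifuge, 262 deep x 160 wide x 115 mm high with the lid shut, about 2.2 kg, standing loose on rubber feet. Origin: on the desk under its middle; its x axis points to its rear (the hinge), y to its left as seen from the robot, z up. In front a dark control panel slopes up towards the rear by 0.2 rad (11 degrees), so the panel's outward normal is (-0.199, 0, 0.980) in this frame; a small blank display lies between rocker and key
- lid_hinge (a point): middle of the lid's hinge axis at the rear of the centrifuge, 88 mm above the desk; the axis runs along the centrifuge's y. Obstacles on the way here: a clear dust hood 540 mm high behind the work to the left (nearest corner about x 0.6, y 0.25) and a microscope 290 mm high on the trolley at the robot's left (about x 0.22, y 0.37); come between them, over the front of the desk
- lid_tab (a point): the pressing spot on top of the white finger tab (30 long x 40 wide x 9 mm thick) at the lid's free front edge, near its tip, 174 mm from the hinge axis; the lid is a shallow smoked-clear dome 162 mm across that rises 17 mm above the tab's top. This point swings about the hinge; with the lid shut it is 98 mm above the desk. Its frame turns with the lid: z is the outer face's normal
- lid (a joint): lid opening angle in rad: 0 fully shut, positive raised; it starts between 0.4 and 0.8. A friction hinge keeps it wherever it is left; about 1 to 3 N at the tab moves it
- rocker_end (a point): the pressing spot on the raised left (+y) end of the red rocker switch (22 wide x 43 mm long, long axis along the centrifuge's y, a white dash on this end), at the left of the panel; 14.5 mm from its pivot. Frame: z is the panel's outward normal while the rocker is off. Fully on, this end has gone down about 4 mm and its face lies parallel to the panel, 6 mm above it
- rocker (a joint): rocker angle in rad: 0 off (left end raised), 0.30 fully on (left end pressed down); it stays where it is put, about 2 N on its end moves it. The switch sits in a slightly springy mount and sinks up to 2.5 mm under 6 N
- key_top (a point): middle of the top of the round orange short-spin key (26 mm diameter, stands 9 mm out of the panel) at the right of the panel, 84 mm from the rocker's middle; z is the panel's outward normal
- spin_key (a joint): travel of the orange key in m: 0 released, 0.005 fully pressed along the panel's normal; a spring pushes it back, 1.5 N starts it and 5 N holds it fully down
- stain_bottle: amber dropper bottle with a dark cap, 30 mm diameter, 74 mm high, beside the centrifuge; origin under its middle. Bystander
- petri_dish: closed petri dish with pink content, 64 mm diameter, 13 mm high, beside the centrifuge; origin under its middle. Bystander
- marker: black felt marker lying in front and to the right of the centrifuge, 11 x 138 x 12 mm, along its own y; origin under its middle. Bystander

How it is judged (in metres and radians):
On the way, in this order (a step that is already met when the one before it is completed fails the run):
1. the lid is pushed fully shut (value of joint lid below 0.035 rad), for 0.2 s.
2. with the lid shut, the red rocker is switched on (value of joint lid below 0.035 rad and value of joint rocker above 0.22 rad), for 0.2 s.
3. with lid shut and power on, the orange key is pressed and held by the fingers (all of step 2 and value of joint spin_key above 0.0025 m and contact force between the fingers and spin_key between 1 and 30 N), for 0.5 s.
At the end, for the whole second after the job is handed in: The lid is shut (under 0.035 rad), the rocker is on (over 0.22 of 0.30 rad), the fingers hold the orange key at least half of its 5 mm travel down with 1 to 30 N, and the centrifuge (upright), bottle, dish and marker are within 20 mm of where they stood (all of step 3 and distance of each of stain_bottle, petri_dish, marker, centrifuge from where it was at the start of the episode below 0.02 m and angle between centrifuge's own z axis and vertical below 0.05 rad); the arm keeps its last pose, push and grip.
It fails at once if the power is switched on while the lid is open (value of joint rocker above 0.12 rad and value of joint lid above 0.06 rad).
It fails at once if the orange key is pressed before the power is on (value of joint spin_key above 0.002 m and value of joint rocker below 0.15 rad).
It fails at once if the fingers press or strike the centrifuge with more than 30 N, or the arm or gripper body leans on it with more than 10 N (contact force between the fingers and centrifuge above 30 N or contact force between the arm and centrifuge above 10 N).
It fails at once if the centrifuge is shoved, tipped or lifted, or its lid lifted further open (value of joint lid above 0.95 rad or distance of centrifuge from where it was at the start of the episode above 0.02 m or angle between centrifuge's own z axis and vertical above 0.08 rad).
It fails at once if the bottle, dish or marker is lifted, carried or shifted more than 20 mm (distance of any of stain_bottle, petri_dish, marker from where it was at the start of the episode above 0.02 m).
It also fails if it takes over 58 s, if anything falls off the work surface, if the arm or the gripper's body presses on something with over 40 N, if the wrist force passes 120 N, or if a joint passes its speed limit or range.

### The arm

A 7-joint arm with a two-finger parallel gripper is mounted at the origin on a cart in front of the work surface, level with it; the furniture and walls round the work are solid. World frame = base frame: x ahead of the robot, y to its left, z up, the work surface at z = 0. Lengths are in m, angles in degrees, forces in N, time in s.
With the tool pointing down it reaches from about 0.425 to 0.875 m from the base axis. Payload 4.7 kg.
Tool frame: the origin (TCP) lies at the very end of the fingers, on their centre line; the grasp point (between the pads) lies 19 mm behind it; z points along the fingers, x is the direction in which the jaws open and shut, and the axes are right-handed (so a half turn about z gives the same grasp; the last joint's range is limited). The gripper opens to 87 mm and grips with 3 to 60 N. Pads are 19 mm wide; open, the fingers measure 117 mm over their backs; the gripper's body (75 mm by 190 mm) begins 51 mm behind the grasp point.
Start: joints at [-71.442, 18.392, -4.016, 83.108, 1.295, 78.541, -3.26], TCP at [0.198, 0.619, 0.223] pointing down, gripper open.
Joint ranges: [-163.93, 163.93], [-17.29, 119.83], [-79.2, 71.16], [3.27, 140.29], [-89.18, 269.18], [5.43, 117.66], [-154.24, 154.24]. Speed limits (degrees/s): [147.25, 147.25, 180, 180, 180, 180, 180].

### API

Orientations are given as [roll, pitch, yaw] about the fixed x, y, z axes, in that order (R = Rz(yaw) Ry(pitch) Rx(roll)).
In Python, from cell import sensors, vision, env gives the robot as it stands.
- The arm moves only by the shell command python3 -m inch 'ROWS' [OPENING] [FORCE]. ROWS is a JSON object of lists of equal length, an entry for each row: "dp": the shift along the tool's x, y, z in m, a list of three; "turn": the turn about the tool's z in degrees. A call has 1 to 8 rows; each row shifts and turns the commanded pose from where the row before left it, along the tool's axes as they then stand; what a row does not reach is not made up. A row lasts 1/8 s, in which the tool goes at most 62.5 mm and 10.7 degrees, less where a joint would pass 70% of its speed; a pose out of reach is approached as far as the arm can. A call is refused whole if a number of a shift passes 0.0625 or a number of a turn 10.7, either way. A call with a gripper value outside its range is refused whole. OPENING is the closure, from -1 (fully open) to 1 (shut), set as the call begins (- or left out, the last holds). The fingers move at their own pace and stop on an object; FORCE is the grip in N (left out, the last holds). Time passes only in rows, so rows that do not move let the fingers close. It gives the time, the measured TCP pose, the force and the opening at its end, in the units of the state.
- sensors.get_obs(): the state, without advancing time (a new reading comes with each control period).
- vision.read_camera(name): name is "side" or "top" or "wrist"; returns the picture (400x640x3 uint8, blue, green, red); there is no depth.
- vision.get_calibration(name): a dict with "K" (3x3 intrinsics, pixels), "pose" (4x4, takes a point from camera to world coordinates). Camera axes: x right, y down, z forward; pixel columns grow to the right and rows downward; lengths in m; the calibration is good to about 2 mm. The wrist camera is an equidistant fisheye: a pixel r from the principal point sees the ray r / f radians off the axis. A picture is of the moment at which its call begins: read the wrist's pose just before it. get_calibration takes no time and is no camera call; for the wrist camera it gives the pose at the moment of the call.
- env.sign_off(): hands the job in, once; it reports no verdict.
The state is a dict: "time_s": time; "qpos": joint angles; "joint_velocities": joint speeds; "effort": joint torques, N m; "tool_pos": TCP position; "tool_rot": TCP orientation; "force": force on the tool from outside, world axes, zero at the start; "wrist_torque": the same for the moment, N m; "grip_width": finger opening in m.
Only numpy, scipy, OpenCV 4.12 (cv2) and the standard library are available. Lean on these libraries where they do the work, as an engineer would, in place of code of your own. Each camera call takes 0.05 s, during which the arm holds its last target.

## Working session

There is one attempt and no reset: what is moved stays moved. The work goes in short steps, Python scripts to look and compute and a shell command to move; the robot and the scene stay as the last step left them, time stands still between calls to the robot, and variables do not carry over. Pictures are saved under pics/ and viewed, and the job is handed in when it is done.

```bash
mkdir -p pics; ls
python3 - <<'E'
from cell import sensors, vision, env
import cv2
o=sensors.get_obs()
for k in o: print(k,o[k])
for n in("side","top","wrist"):
    c=vision.get_calibration(n); print(n,c)
    cv2.imwrite(f"pics/{n}0.png",vision.read_camera(n))
E
```

```text
pics
time_s 0.0
qpos [-71.44141119  18.44048832  -4.01580471  83.17397532   1.29335217
  78.541298    -3.26044831]
joint_velocities [ 0.06688296  0.06442123  0.09063099  0.02313538  0.04487503 -0.01586967
 -0.06443348]
effort [-6.80310677e-04 -4.91279054e+01 -4.04174645e-01 -3.12531424e+01
 -6.38913014e-02  4.36424604e-02  1.69667960e-04]
tool_pos [0.19803734 0.61851792 0.22145347]
tool_rot [1.79995974e+02 1.10609162e-01 7.22506186e+01]
force [-0.07726305 -0.47126672  0.20265945]
wrist_torque [-0.02241277 -0.01164926  0.05988065]
grip_width 0.086930264111366
side {'K': array([[510.82818117,   0.        , 312.49981293],
       [  0.        , 510.82818117, 204.6796309 ],
       [  0.        ,   0.        ,   1.        ]]), 'pose': array([[ 0.85298139, -0.30192671,  0.42574993,  0.13354859],
       [-0.52189413, -0.48240952,  0.70349668, -0.7664188 ],
       [-0.00701861, -0.82226597, -0.56906012,  0.67489173],
       [ 0.        ,  0.        ,  0.        ,  1.        ]])}
top {'K': array([[503.20751707,   0.        , 315.77635215],
       [  0.        , 503.20751707, 199.56802487],
       [  0.        ,   0.        ,   1.        ]]), 'pose': array([[-0.02564529, -0.98640356,  0.16232789,  0.42338484],
       [-0.99942927,  0.02172726, -0.02586626, -0.0135097 ],
       [ 0.02198763, -0.16289859, -0.98639779,  1.16068928],
       [ 0.        ,  0.        ,  0.        ,  1.        ]])}
wrist {'K': array([[309.70691629,   0.        , 323.02253279],
       [  0.        , 309.70691629, 199.28809856],
       [  0.        ,   0.        ,   1.        ]]), 'pose': array([[ 0.3050937 ,  0.91090361,  0.27779929,  0.11968383],
       [ 0.95232149, -0.29143589, -0.09027123,  0.644534  ],
       [-0.0012677 ,  0.29209542, -0.95638834,  0.38321346],
       [ 0.        ,  0.        ,  0.        ,  1.        ]])}
```

View pics/side0.png

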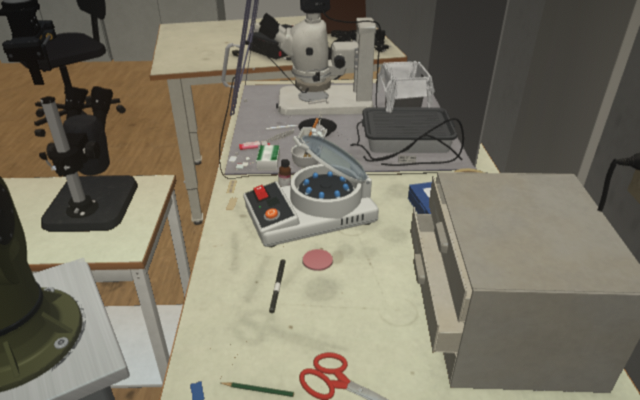

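View pics/top0.png

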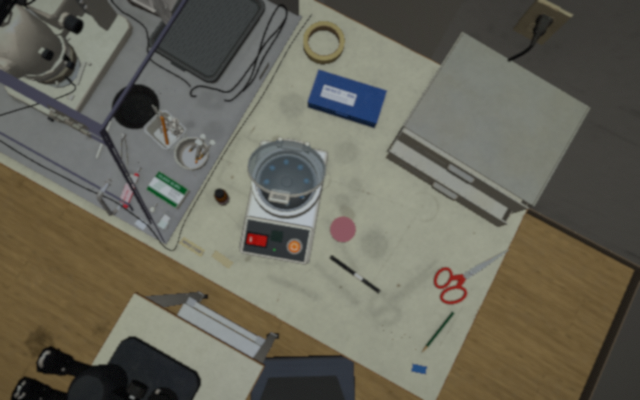

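View pics/wrist0.png

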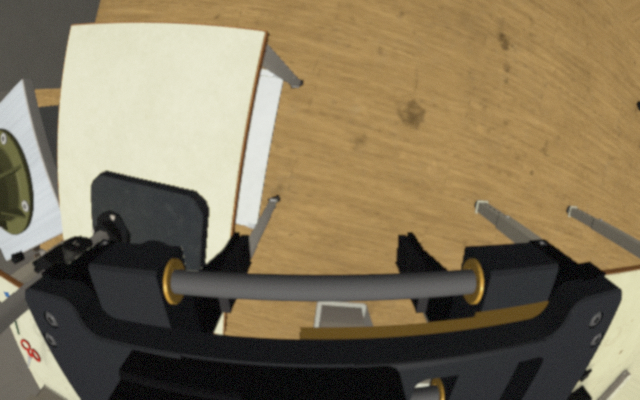

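Run:
```python
import cv2,numpy as np
a=cv2.imread("pics/side0.png")[120:280,220:400]; b=cv2.imread("pics/top0.png")[125:275,200:360]
cv2.imwrite("pics/s1.png",cv2.resize(a,None,fx=4.4,fy=3.7*1,interpolation=cv2.INTER_CUBIC) if 0 else cv2.resize(a,None,fx=3.7,fy=3.7,interpolation=cv2.INTER_CUBIC))
cv2.imwrite("pics/t1.png",cv2.resize(b,None,fx=4,fy=4,interpolation=cv2.INTER_CUBIC))
```

```text
(no output)
```

View pics/s1.png

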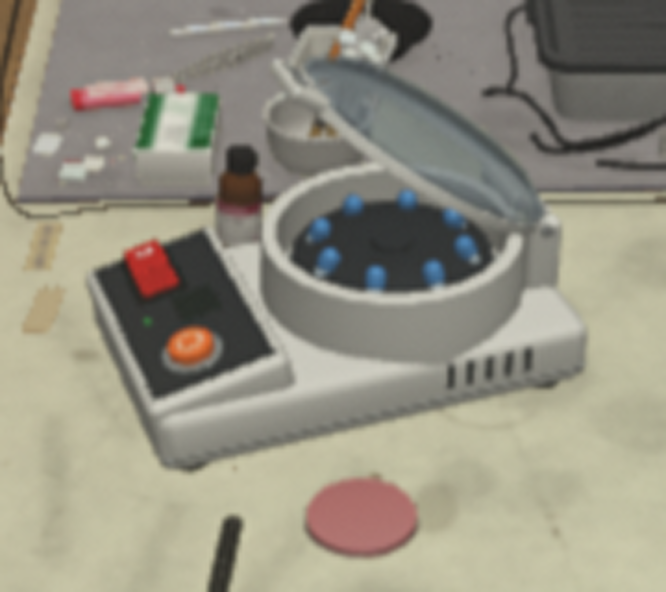

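View pics/t1.png

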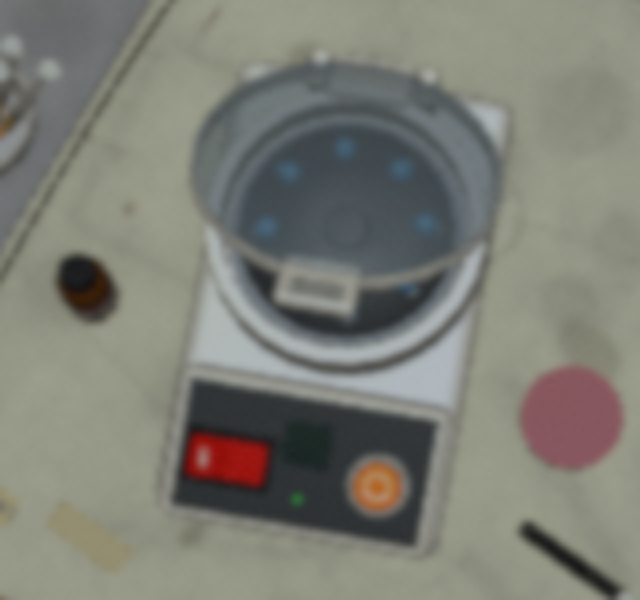

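```bash
cat > h.py <<'E'
import numpy as np,cv2
from cell import vision
def ray(n,u,v):
    c=vision.get_calibration(n);K=c["K"];P=np.array(c["pose"])
    x=(u-K[0,2])/K[0,0];y=(v-K[1,2])/K[1,1]
    if n=="wrist":
        r=np.hypot(x,y);d=np.array([x/r*np.sin(r),y/r*np.sin(r),np.cos(r)]) if r>0 else np.array([0,0,1.])
    else: d=np.array([x,y,1.])
    d=P[:3,:3]@d; return P[:3,3],d/np.linalg.norm(d)
def plane(n,u,v,z):
    o,d=ray(n,u,v);return o+d*(z-o[2])/d[2]
def tri(p,q):
    (o,d),(e,f)=ray(*p),ray(*q)
    A=np.stack([d,-f],1);s,_,_,_=np.linalg.lstsq(A,e-o,rcond=None)
    a=o+d*s[0];b=e+f*s[1];return (a+b)/2,np.linalg.norm(a-b)
def blobs(im,lo,hi,mn=15):
    m=cv2.inRange(cv2.cvtColor(im,cv2.COLOR_BGR2HSV),lo,hi)
    n,l,s,c=cv2.connectedComponentsWithStats(m)
    return [(c[i].round(1).tolist(),s[i].tolist()) for i in range(1,n) if s[i][4]>=mn]
def w2p(n,p):
    c=vision.get_calibration(n);q=np.linalg.inv(c["pose"])@np.append(p,1);q=q[:3]
    if n=="wrist":
        r=np.arctan2(np.hypot(q[0],q[1]),q[2]);h=np.hypot(q[0],q[1]);m=np.array([q[0]/h*r,q[1]/h*r])
    else: m=q[:2]/q[2]
    return c["K"][[0,1],[0,1]]*m+c["K"][[0,1],2]
E
python3 - <<'E'
from h import *
for n in("top","side"):
    im=cv2.imread(f"pics/{n}0.png")
    print(n,"red",blobs(im,(0,190,90),(4,255,255)),blobs(im,(176,190,90),(180,255,255)))
    print("orange",blobs(im,(6,150,150),(18,255,255)))
    print("pink",blobs(im,(165,70,80),(180,160,220),60))
E
```

```text
top red [([257.1, 239.6], [247, 234, 20, 12, 181]), ([457.9, 279.7], [450, 276, 14, 12, 65])] []
orange [([294.1, 245.5], [289, 241, 11, 11, 39])]
pink [([342.4, 228.9], [331, 217, 24, 25, 453])]
side red [([260.8, 193.0], [255, 187, 12, 12, 82])] []
orange [([270.9, 212.8], [266, 209, 11, 9, 68])]
pink []
```

Run:
```python
from h import *
k,e1=tri(("top",294.4,246.3),("side",271.3,212.9))
r,e2=tri(("top",257.1,239.8),("side",260.8,192.8))
t,e3=tri(("top",279.2,196.2),("side",298.4,141))
# dash: top crop (204,457), side (146,249)
d,e4=tri(("top",251,239.2),("side",259.4,187.3))
# hinge knobs: top (320,60)&(430,75) ; 
for n,p,e in(("key",k,e1),("rock",r,e2),("tab",t,e3),("dash",d,e4)):print(n,p.round(4),round(e,4))
v=r-k;print(np.linalg.norm(v),"yaw",np.degrees(np.arctan2(-v[0],v[1])))
for n,u,vv,z in(("hinL",280,140,.088),("hinR",307.5,143.7,.088),("bottle",217,191,.074),("dish",342.4,229,.013),("mk1",331,257,.012),("mk2",379.5,291.5,.012)):
    print(n,plane("top",u,vv,z).round(4))
```

```text
key [0.5021 0.0067 0.0654] 0.0006
rock [0.5184 0.0875 0.064 ] 0.0009
tab [0.5883 0.0331 0.1954] 0.0048
dash [0.5204 0.0996 0.0708] 0.003
0.0824011429919829 yaw -11.418417678676416
hinL [0.7345 0.0337 0.088 ]
hinR [ 0.7249 -0.0266  0.088 ]
bottle [0.6259 0.1734 0.074 ]
dish [ 0.5425 -0.1029  0.013 ]
mk1 [ 0.4794 -0.0748  0.012 ]
mk2 [ 0.3994 -0.1818  0.012 ]
```

```bash
python3 -m inch '{"dp":[[0,0,-0.05],[0,0,-0.05],[0,0,-0.05],[0,0,-0.05],[-0.04,0,0],[-0.04,0,0],[-0.04,0,0],[-0.05,0,0]],"turn":[0,0,0,0,0,0,0,0]}' 1 20
```

```text
time_s: 1.15
tool_pos: [0.146, 0.456, 0.4219]
tool_rot: [180.0, 0.0, 72.2]
force: [-1.2, 0.3, 1.4]
grip_width: 0.015
```

```bash
python3 -m inch '{"dp":[[0,0.045,0],[0,0.045,0],[0,0.045,0],[0,0.045,0],[0,0.045,0],[0,0.045,0],[0,0.045,0],[0,0.045,0]],"turn":[5.4,5.4,5.4,5.4,5.4,5.4,5.4,5.4]}'
```

```text
time_s: 2.15
tool_pos: [0.4293, 0.246, 0.4222]
tool_rot: [180.0, 0.0, 28.9]
force: [0.4, 0.4, 0.7]
grip_width: 0.0003
```

```bash
python3 -m inch '{"dp":[[0,0.045,0],[0,0.045,0],[0,0.045,0],[0,0.045,0],[0,0,0],[0,0,0]],"turn":[8,8,8,8,8,0]}'
python3 - <<'E'
from h import *
from cell import sensors
print(sensors.get_obs()["qpos"])
for n in("wrist","top"): cv2.imwrite(f"pics/{n}2.png",vision.read_camera(n))
E
```

```text
time_s: 2.9
tool_pos: [0.4805, 0.0769, 0.4225]
tool_rot: [-180.0, 0.0, -10.9]
force: [-0.6, 0.0, -0.3]
grip_width: 0.0005
[-40.35362634  -4.04684512  26.39350538  85.17599635   1.78807182
  98.44866374 -24.66110831]
```

View pics/wrist2.png

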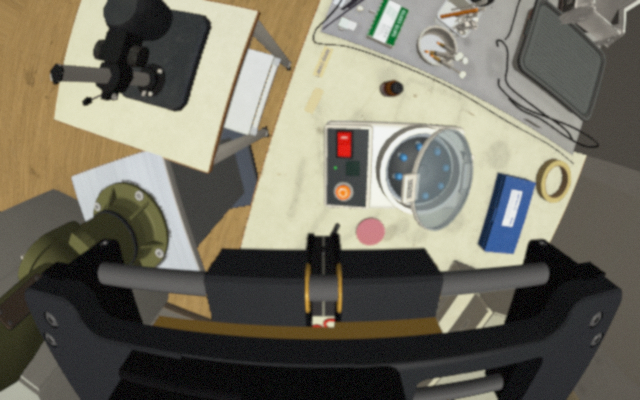

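View pics/top2.png

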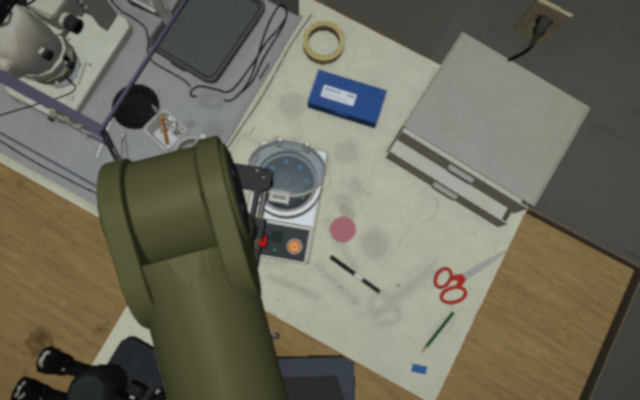

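Run:
```python
from h import *
im=cv2.imread("pics/wrist2.png")
print(blobs(im,(0,190,90),(4,255,255)),blobs(im,(6,150,150),(18,255,255)))
cv2.imwrite("pics/w2z.png",cv2.resize(im[110:240,315:480],None,fx=4.5,fy=4.5,interpolation=cv2.INTER_CUBIC))
for p in([.5021,.0067,.0654],[.5184,.0875,.064],[.5883,.0331,.1954],[.73,.004,.088]):print(w2p("wrist",np.array(p)).round(1))
```

```text
[([343.8, 144.5], [337, 132, 15, 25, 310])] [([343.3, 191.6], [336, 185, 14, 14, 80]), ([342.4, 192.7], [340, 191, 6, 5, 21])]
[344.2 193.2]
[345.5 146. ]
[410.3 189.7]
[470.5 175.5]
```

View pics/w2z.png

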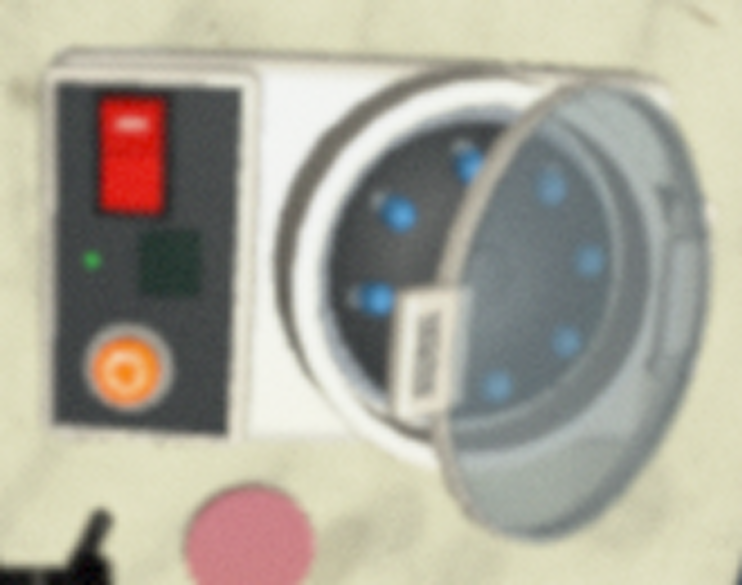

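```bash
python3 -m inch '{"dp":[[0.037,0.008,0],[0.037,0.008,0],[0.037,0.008,0],[0,0,0.045],[0,0,0.045],[0,0,0.045],[0,0,0.03],[0,0,0]],"turn":[0,0,0,0,0,0,0,0]}'
python3 - <<'E'
from h import *
from cell import sensors
print(sensors.get_obs()["qpos"])
for n in("side","top"): cv2.imwrite(f"pics/{n}3.png",vision.read_camera(n))
s=cv2.imread("pics/side3.png")[60:280,190:440];cv2.imwrite("pics/s3z.png",cv2.resize(s,None,fx=2.7,fy=2.7,interpolation=cv2.INTER_CUBIC))
E
```

```text
time_s: 4.0
tool_pos: [0.5834, 0.0337, 0.2549]
tool_rot: [179.9, 0.3, -10.8]
force: [0.4, -1.0, 1.6]
grip_width: 0.0003
[-34.28005987  10.52531789  32.64596364  90.90357744  -5.68911238
  80.56318394 -11.86913884]
```

View pics/s3z.png

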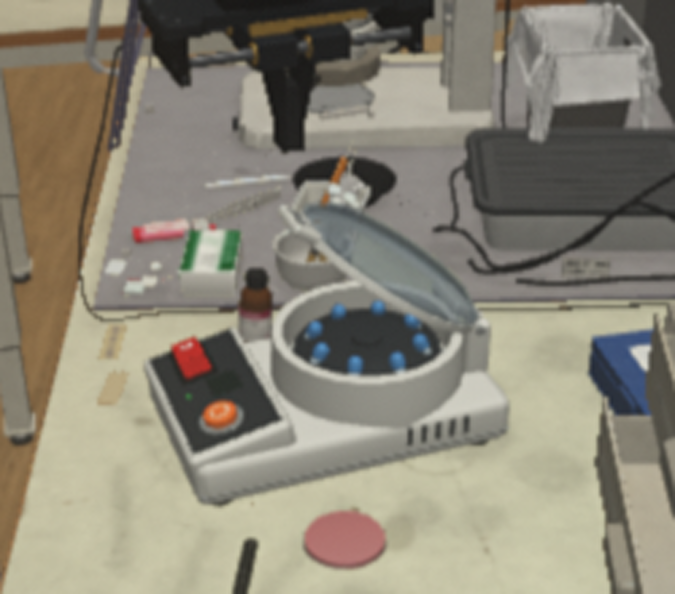

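View pics/top3.png

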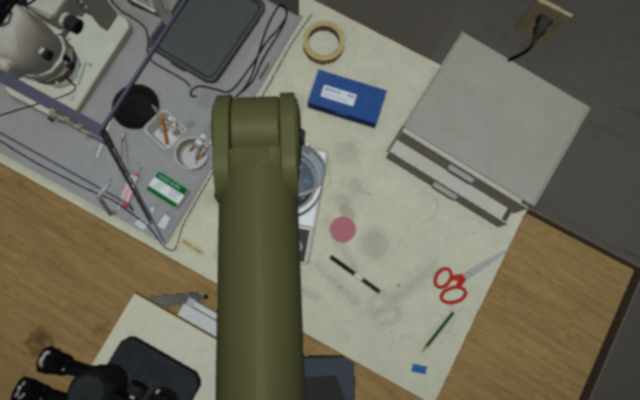

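```bash
python3 -m inch '{"dp":[[0,0,0.02],[0,0,0.02],[0,0,0.008],[0,0,0.006],[0,0,0]],"turn":[0,0,0,0,0]}';python3 -m inch '{"dp":[[0,0,0.006],[0,0,0.006],[0,0,0]],"turn":[0,0,0]}'
```

```text
time_s: 4.72
tool_pos: [0.5854, 0.0327, 0.2041]
tool_rot: [-180.0, -0.0, -10.9]
force: [0.6, 0.2, 0.1]
grip_width: 0.0002
time_s: 5.1
tool_pos: [0.5819, 0.0336, 0.191]
tool_rot: [-180.0, 0.4, -10.9]
force: [-7.6, 2.4, 5.5]
grip_width: 0.0006
```

Run:
```python
from h import *
from cell import sensors
o=sensors.get_obs();print(o["force"],o["tool_pos"])
for n in("side","wrist"): cv2.imwrite(f"pics/{n}4.png",vision.read_camera(n))
s=cv2.imread("pics/side4.png")[100:220,240:380];w=cv2.imread("pics/wrist4.png")
cv2.imwrite("pics/s4z.png",cv2.resize(s,None,fx=5,fy=5,interpolation=cv2.INTER_CUBIC))
```

```text
[-7.64972043  2.39607154  5.46479627] [0.58187037 0.03356752 0.19103639]
```

View pics/s4z.png

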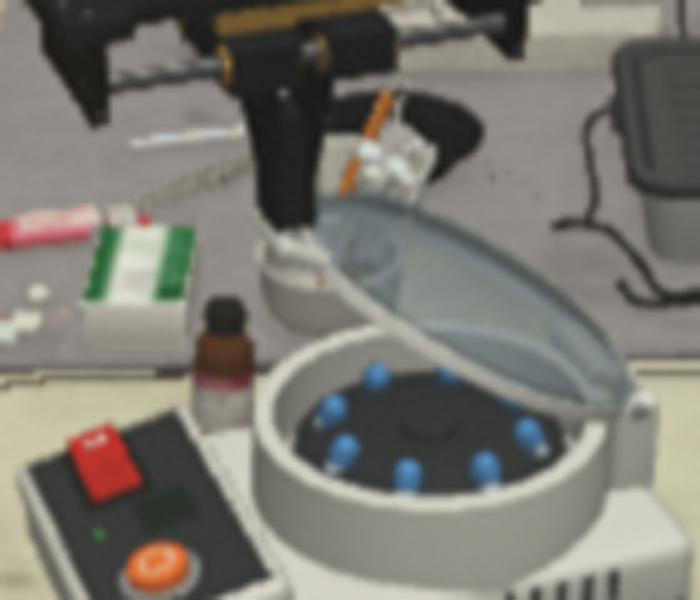

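View pics/wrist4.png

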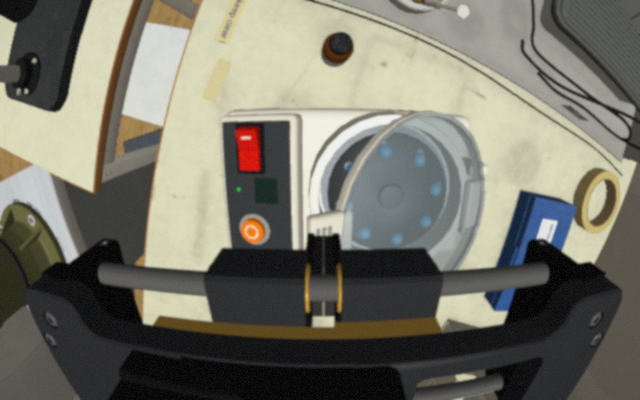

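```bash
python3 -m inch '{"dp":[[-0.005,0,-0.002],[-0.005,0,0],[0,0,0]],"turn":[0,0,0]}';python3 -m inch '{"dp":[[-0.002,0,0.005],[-0.002,0,0.005],[0,0,0]],"turn":[0,0,0]}'
```

```text
time_s: 5.58
tool_pos: [0.5752, 0.0346, 0.1937]
tool_rot: [-180.0, -0.0, -10.9]
force: [-0.4, 0.1, 0.3]
grip_width: 0.0007
time_s: 5.95
tool_pos: [0.5703, 0.0355, 0.1827]
tool_rot: [180.0, 0.1, -10.9]
force: [-1.0, 0.6, 0.9]
grip_width: 0.0008
```

```bash
python3 -m inch '{"dp":[[-0.002,0,0.005],[-0.002,0,0.005],[-0.002,0,0.005],[-0.001,0,0.005],[0,0,0]],"turn":[0,0,0,0,0]}';python3 -m inch '{"dp":[[-0.002,0,0.006],[-0.002,0,0.006],[-0.002,0,0.006],[-0.001,0,0.006],[0,0,0]],"turn":[0,0,0,0,0]}'
python3 - <<'E'
from h import *
for n in("side","wrist"): cv2.imwrite(f"pics/{n}5.png",vision.read_camera(n))
s=cv2.imread("pics/side5.png")[100:220,240:380]
cv2.imwrite("pics/s5z.png",cv2.resize(s,None,fx=5,fy=5,interpolation=cv2.INTER_CUBIC))
E
```

```text
time_s: 6.58
tool_pos: [0.5644, 0.0365, 0.1629]
tool_rot: [180.0, 0.0, -10.9]
force: [-0.5, -0.5, 0.1]
grip_width: 0.0007
time_s: 7.2
tool_pos: [0.5571, 0.0379, 0.1388]
tool_rot: [180.0, 0.0, -10.9]
force: [0.7, 0.4, -0.4]
grip_width: 0.0002
```

View pics/s5z.png

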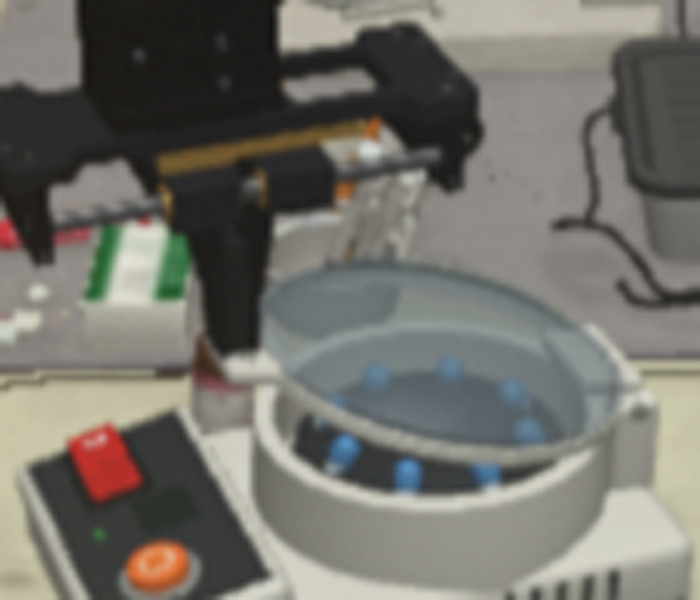

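```bash
python3 -m inch '{"dp":[[-0.001,0,0.005],[-0.001,0,0.005],[-0.001,0,0.005],[-0.001,0,0.005],[0,0,0.005],[0,0,0.005],[0,0,0]],"turn":[0,0,0,0,0,0,0]}'
```

```text
time_s: 8.18
tool_pos: [0.5535, 0.0386, 0.109]
tool_rot: [180.0, 0.0, -11.0]
force: [-0.2, 0.0, -1.0]
grip_width: 0.0007
```

```bash
python3 -m inch '{"dp":[[0,0,0.004],[0,0,0.004],[0,0,0]],"turn":[0,0,0]}'
```

```text
time_s: 8.55
tool_pos: [0.5536, 0.0386, 0.1011]
tool_rot: [180.0, 0.0, -11.0]
force: [0.2, -0.9, -0.1]
grip_width: 0.0003
```

```bash
python3 -m inch '{"dp":[[0,0,0.002],[0,0,0.002],[0,0,0.001],[0,0,0]],"turn":[0,0,0,0]}'
python3 - <<'E'
from h import *
for n in("side","wrist"): cv2.imwrite(f"pics/{n}6.png",vision.read_camera(n))
s=cv2.imread("pics/side6.png")[100:220,240:380]
cv2.imwrite("pics/s6z.png",cv2.resize(s,None,fx=5,fy=5,interpolation=cv2.INTER_CUBIC))
E
```

```text
time_s: 9.05
tool_pos: [0.5537, 0.0387, 0.0982]
tool_rot: [-179.9, 0.0, -11.0]
force: [-5.3, -0.6, 10.4]
grip_width: 0.0008
```

View pics/s6z.png

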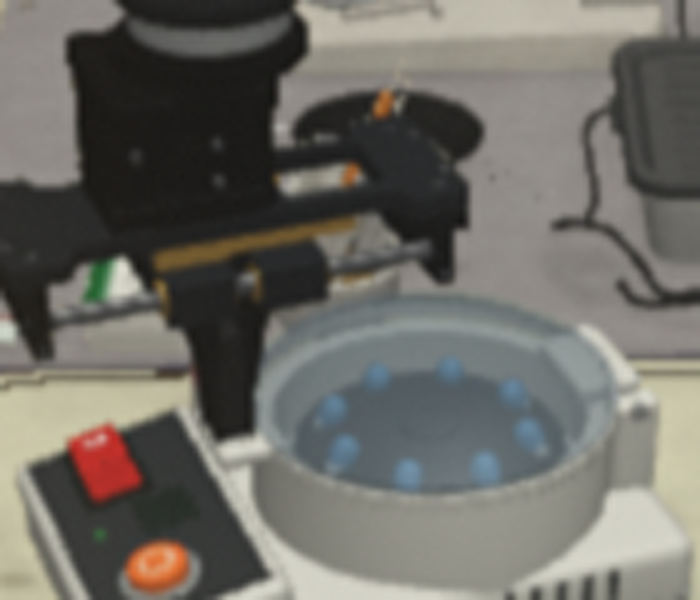

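```bash
python3 -m inch '{"dp":[[0,0,-0.015],[0,0,-0.03],[0,0,-0.03],[-0.022,-0.028,0],[-0.022,-0.028,0],[0,0,0],[0,0,0]],"turn":[0,0,0,0,0,0,0]}'
python3 - <<'E'
from h import *
from cell import sensors
print(sensors.get_obs()["tool_pos"])
for n in("wrist","side"):
    cv2.imwrite(f"pics/{n}7.png",vision.read_camera(n))
im=cv2.imread("pics/wrist7.png")
print(blobs(im,(0,190,90),(4,255,255)),blobs(im,(6,150,150),(18,255,255)))
for p in([.5021,.0067,.0654],[.5184,.0875,.064],[.521,.1015,.07]):print(w2p("wrist",np.array(p)).round(1))
cv2.imwrite("pics/w7z.png",cv2.resize(im[100:330,230:480],None,fx=2.6,fy=2.6,interpolation=cv2.INTER_CUBIC))
s=cv2.imread("pics/side7.png")[100:240,220:380]
cv2.imwrite("pics/s7z.png",cv2.resize(s,None,fx=4,fy=4,interpolation=cv2.INTER_CUBIC))
E
```

```text
time_s: 10.02
tool_pos: [0.5216, 0.1013, 0.172]
tool_rot: [180.0, -0.1, -11.0]
force: [0.1, -0.7, 1.2]
grip_width: 0.0004
[0.52157945 0.10129641 0.17197742]
[([322.3, 210.2], [309, 187, 27, 46, 1022])] []
[323.8 288.5]
[324.4 212.3]
[324.3 199.5]
```

View pics/w7z.png

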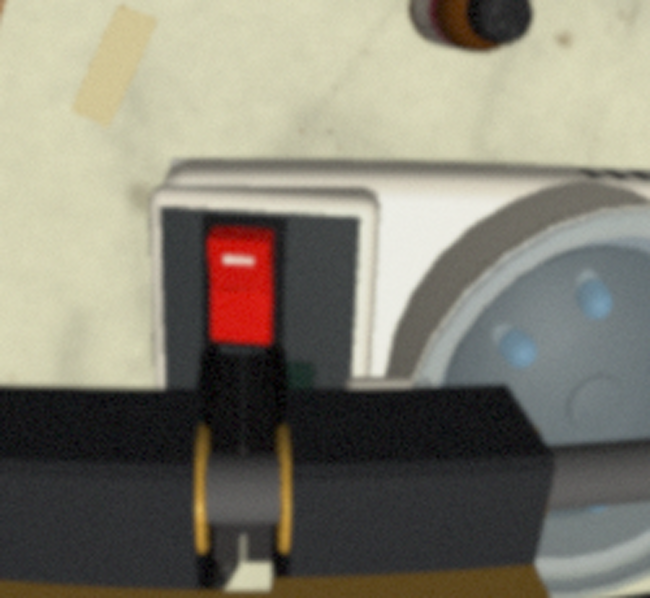

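View pics/s7z.png

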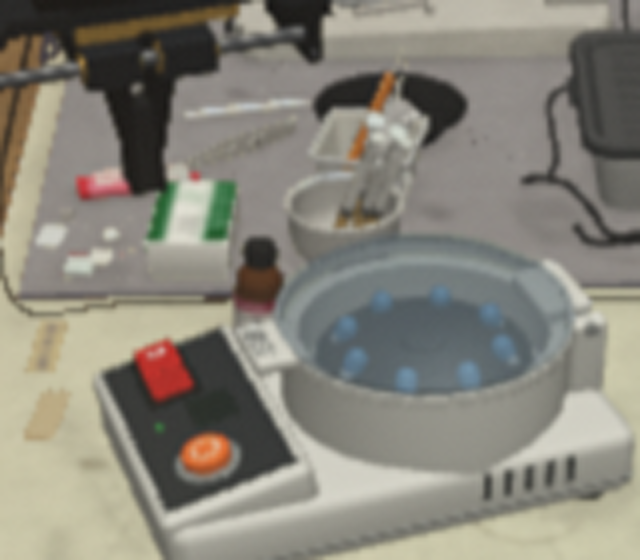

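```bash
python3 -m inch '{"dp":[[-0.002,-0.002,0.03],[0,0,0.03],[0,0,0.02],[0,0,0.008],[0,0,0],[0,0,0]],"turn":[0,0,0,0,0,0]}'
```

```text
time_s: 10.88
tool_pos: [0.5204, 0.1043, 0.0845]
tool_rot: [-180.0, -0.1, -11.0]
force: [0.0, 0.5, 0.6]
grip_width: 0.0004
```

```bash
python3 -m inch '{"dp":[[0,0,0.003],[0,0,0.003],[0,0,0.002],[0,0,0]],"turn":[0,0,0,0]}'
```

```text
time_s: 11.38
tool_pos: [0.5193, 0.1043, 0.0754]
tool_rot: [180.0, 0.0, -10.9]
force: [-0.8, -0.2, -0.8]
grip_width: 0.0008
```

```bash
python3 -m inch '{"dp":[[0,0,0.002],[0,0,0]],"turn":[0,0]}'
```

```text
time_s: 11.62
tool_pos: [0.5194, 0.1043, 0.0734]
tool_rot: [180.0, 0.0, -10.9]
force: [0.6, 0.6, 0.2]
grip_width: 0.0007
```

```bash
python3 -m inch '{"dp":[[0,0,0.002],[0,0,0]],"turn":[0,0]}'; python3 -m inch '{"dp":[[0,0,0.002],[0,0,0]],"turn":[0,0]}'
```

```text
time_s: 11.88
tool_pos: [0.5197, 0.1044, 0.0716]
tool_rot: [-180.0, -0.0, -10.9]
force: [0.1, -0.3, 0.7]
grip_width: 0.0008
time_s: 12.12
tool_pos: [0.5199, 0.1047, 0.0698]
tool_rot: [-180.0, -0.0, -10.9]
force: [0.9, 0.3, 1.0]
grip_width: 0.0007
```

```bash
python3 -m inch '{"dp":[[0,0,0.0015],[0,0,0]],"turn":[0,0]}'
python3 - <<'E'
from h import *
for n in("side",):
    cv2.imwrite(f"pics/{n}8.png",vision.read_camera(n))
s=cv2.imread("pics/side8.png")[140:240,220:340]
cv2.imwrite("pics/s8z.png",cv2.resize(s,None,fx=5,fy=5,interpolation=cv2.INTER_CUBIC))
E
```

```text
time_s: 12.38
tool_pos: [0.5195, 0.1045, 0.068]
tool_rot: [-180.0, -0.0, -10.9]
force: [-0.6, 0.4, 1.3]
grip_width: 0.0005
```

View pics/s8z.png

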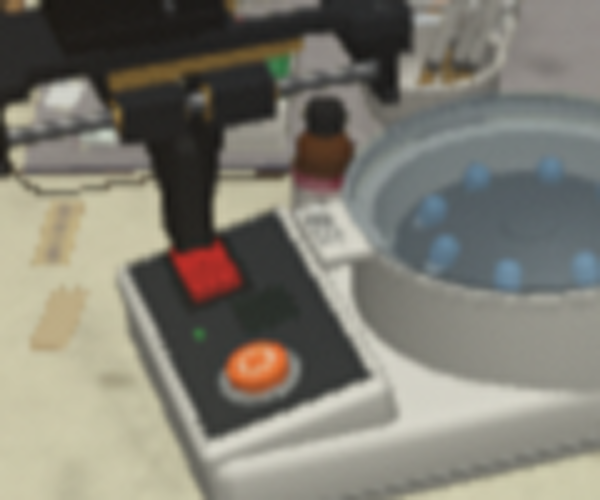

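In contact; continuing until a firm reaction.

```bash
python3 -m inch '{"dp":[[0,0,0.0015],[0,0,0]],"turn":[0,0]}'; python3 -m inch '{"dp":[[0,0,0.0015],[0,0,0]],"turn":[0,0]}'
```

```text
time_s: 12.68
tool_pos: [0.5193, 0.1043, 0.0664]
tool_rot: [180.0, 0.0, -10.9]
force: [1.2, 2.6, 1.8]
grip_width: 0.0006
time_s: 12.92
tool_pos: [0.5196, 0.1045, 0.0651]
tool_rot: [-180.0, -0.0, -10.9]
force: [0.6, 0.1, 3.1]
grip_width: 0.0002
```

```bash
python3 -m inch '{"dp":[[0,0,0.001],[0,0,0]],"turn":[0,0]}'; python3 -m inch '{"dp":[[0,0,0.001],[0,0,0]],"turn":[0,0]}'
```

```text
time_s: 13.18
tool_pos: [0.5198, 0.1045, 0.0643]
tool_rot: [-180.0, -0.0, -11.0]
force: [0.6, 1.9, 4.8]
grip_width: 0.0006
time_s: 13.42
tool_pos: [0.5199, 0.1046, 0.0635]
tool_rot: [-180.0, -0.0, -10.9]
force: [-0.4, 1.4, 6.8]
grip_width: 0.0006
```

```bash
python3 -m inch '{"dp":[[0,0,0.001],[0,0,0]],"turn":[0,0]}'; python3 -m inch '{"dp":[[0,0,0.001],[0,0,0]],"turn":[0,0]}'
```

```text
time_s: 13.68
tool_pos: [0.52, 0.1046, 0.0633]
tool_rot: [-179.9, -0.0, -11.0]
force: [-2.4, 0.7, 11.8]
grip_width: 0.0004
time_s: 13.92
tool_pos: [0.5201, 0.1046, 0.0631]
tool_rot: [-179.9, -0.0, -11.0]
force: [-4.8, 1.0, 16.9]
grip_width: 0.0006
```

```bash
python3 -m inch '{"dp":[[0,0,0],[0,0,-0.01],[0,0,-0.03],[0,0,-0.03],[0,0.03,0],[0,0.03,0],[0,0,0]],"turn":[0,0,0,0,0,0,0]}'
python3 - <<'E'
from h import *
for n in("side","wrist"):
    cv2.imwrite(f"pics/{n}9.png",vision.read_camera(n))
im=cv2.imread("pics/wrist9.png")
print(blobs(im,(0,190,90),(4,255,255)),blobs(im,(6,150,150),(18,255,255)))
s=cv2.imread("pics/side9.png")[140:240,220:340]
a=cv2.resize(s,None,fx=4,fy=4,interpolation=cv2.INTER_CUBIC)
b=cv2.resize(im[80:280,200:400],(400,400),interpolation=cv2.INTER_CUBIC)
c=np.zeros((400,880,3),np.uint8);c[:,:480]=a;c[:,480:]=b
cv2.imwrite("pics/s9z.png",cv2.resize(c,(800,364)))
E
```

```text
time_s: 14.8
tool_pos: [0.507, 0.0421, 0.1304]
tool_rot: [179.9, 0.1, -11.2]
force: [1.2, 0.6, -0.5]
grip_width: 0.0002
[([326.3, 153.5], [310, 124, 33, 58, 1616])] []
```

View pics/s9z.png

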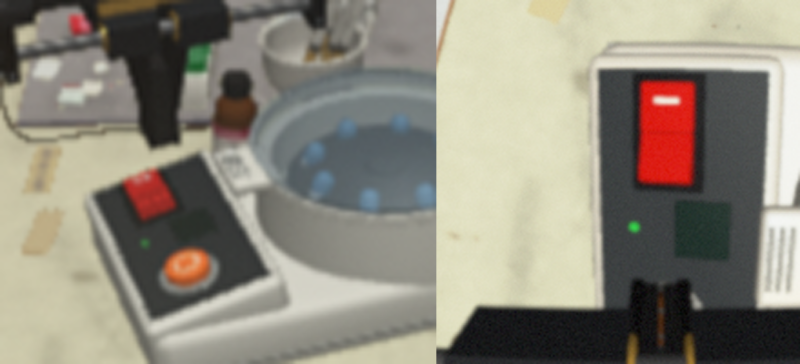

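```bash
python3 -m inch '{"dp":[[0,0.018,0],[0,0.018,0],[0,0,0.03],[0,0,0.015],[0,0,0.005],[0,0,0],[0,0,0]],"turn":[0,0,0,0,0,0,0]}'
python3 - <<'E'
from h import *
for n in("side","wrist"):
    cv2.imwrite(f"pics/{n}10.png",vision.read_camera(n))
im=cv2.imread("pics/wrist10.png")
s=cv2.imread("pics/side10.png")[140:240,220:340]
a=cv2.resize(s,None,fx=4,fy=4,interpolation=cv2.INTER_CUBIC)
b=cv2.resize(im[80:280,200:400],(400,400),interpolation=cv2.INTER_CUBIC)
c=np.zeros((400,880,3),np.uint8);c[:,:480]=a;c[:,480:]=b
cv2.imwrite("pics/s10z.png",cv2.resize(c,(800,364)))
E
```

```text
time_s: 15.78
tool_pos: [0.502, 0.0103, 0.0818]
tool_rot: [-180.0, -0.1, -10.9]
force: [0.7, 0.4, 0.9]
grip_width: 0.0007
```

View pics/s10z.png

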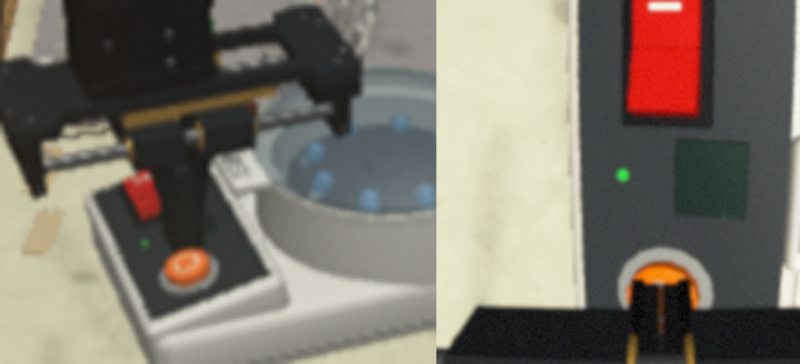

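```bash
python3 -m inch '{"dp":[[-0.001,0.003,0.004],[0,0,0.004],[0,0,0.003],[0,0,0],[0,0,0]],"turn":[0,0,0,0,0]}'; python3 -m inch '{"dp":[[0,0,0.002],[0,0,0]],"turn":[0,0]}'
```

```text
time_s: 16.5
tool_pos: [0.4998, 0.0074, 0.0701]
tool_rot: [-180.0, -0.0, -10.9]
force: [0.5, 0.3, -0.3]
grip_width: 0.0008
time_s: 16.75
tool_pos: [0.5002, 0.0074, 0.0684]
tool_rot: [-180.0, -0.1, -11.0]
force: [0.5, -0.1, 1.7]
grip_width: 0.0004
```

```bash
python3 -m inch '{"dp":[[0,0,0.002],[0,0,0]],"turn":[0,0]}'; python3 -m inch '{"dp":[[0,0,0.0015],[0,0,0]],"turn":[0,0]}'
```

```text
time_s: 17.0
tool_pos: [0.5006, 0.0073, 0.0665]
tool_rot: [-180.0, -0.1, -11.0]
force: [1.1, -0.5, 4.1]
grip_width: 0.0005
time_s: 17.25
tool_pos: [0.5007, 0.0073, 0.065]
tool_rot: [-180.0, -0.1, -10.9]
force: [3.1, -0.7, 4.7]
grip_width: 0.0007
```

```bash
python3 -m inch '{"dp":[[0,0,0.001],[0,0,0]],"turn":[0,0]}'; python3 -m inch '{"dp":[[0,0,0.001],[0,0,0]],"turn":[0,0]}'
```

```text
time_s: 17.5
tool_pos: [0.5007, 0.0073, 0.0642]
tool_rot: [-180.0, -0.1, -11.0]
force: [2.9, -1.3, 5.9]
grip_width: 0.0005
time_s: 17.75
tool_pos: [0.5008, 0.0073, 0.064]
tool_rot: [-179.9, -0.1, -11.0]
force: [0.4, -0.4, 12.2]
grip_width: -0.0
```

```bash
python3 -m inch '{"dp":[[0,0,0],[0,0,0],[0,0,0],[0,0,0],[0,0,0],[0,0,0],[0,0,0],[0,0,0]],"turn":[0,0,0,0,0,0,0,0]}'
python3 - <<'E'
from h import *
for n in("side","wrist"):
    cv2.imwrite(f"pics/{n}11.png",vision.read_camera(n))
im=cv2.imread("pics/wrist11.png")
s0=cv2.imread("pics/side11.png"); s=s0[140:240,220:340]
d=cv2.absdiff(s0,cv2.imread("pics/side7.png"))[220:330].max(2);print("diff lower",[(c,st) for c,st in blobs(cv2.merge([d,d,d]),(0,0,40),(180,255,255),20)])
a=cv2.resize(s,None,fx=4,fy=4,interpolation=cv2.INTER_CUBIC)
b=cv2.resize(im,(640,400))[:, 120:520]
c=np.zeros((400,880,3),np.uint8);c[:,:480]=a;c[:,480:]=b
cv2.imwrite("pics/s11z.png",cv2.resize(c,(800,364)))
E
```

```text
time_s: 18.75
tool_pos: [0.5008, 0.0073, 0.064]
tool_rot: [-179.9, -0.1, -11.0]
force: [0.4, -1.2, 12.6]
grip_width: 0.0004
diff lower [([28.4, 14.3], [24, 0, 9, 32, 59])]
```

View pics/s11z.png

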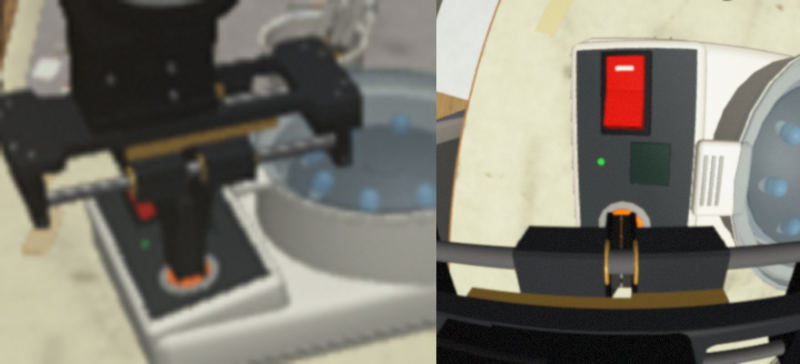

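View pics/side11.png

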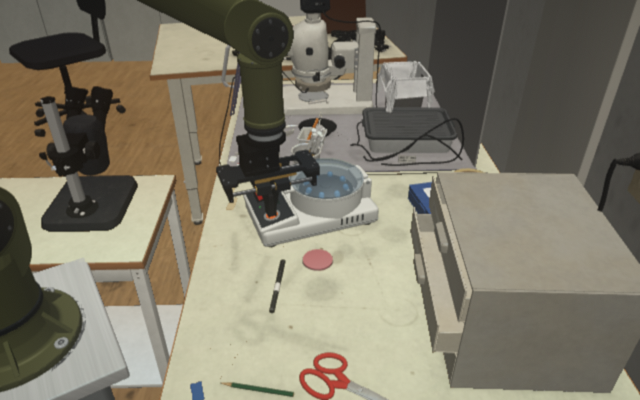

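```bash
python3 -c "
from cell import env;print(env.sign_off())"
```

```text
the job is handed in; nothing more can be done
None
```

I pushed the lid shut, switched the rocker on, pressed the orange key, and handed the job in with the closed fingers still holding the key down. Sign-off gave no verdict.

- **Lid:** it came to a hard stop with the fingertip at z = 98.2 mm and about 10 N, matching the 98 mm expected when shut. The side picture shows it closed. On the first touch the finger met the dome as well as the tab (about 9 N), so I moved back onto the tab before pushing on.
- **Rocker:** I pressed its left end down to a hard stop, with about 17 N at the end. Afterwards the pictures show its right end raised.
- **Key:** it went down about 4.5–5 mm to its stop and held steady at about 12.5 N for the last second before hand-in.
- **Bystanders:** the marker and dish show no movement in the side picture. I saw the bottle standing in its place after the rocker press, but the arm hid it in the last side view. Apart from the lid, rocker and key, the centrifuge looks unmoved, but I judged that only by eye.

I did not check whether the rotor was turning. The run took about 19 s of the 58 s allowed.

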